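# Take the left-hand nut off the bearing arbor

### The arm

A 6-joint arm with a two-finger parallel gripper is mounted at the origin on a cart in front of the work surface, level with it; the furniture and walls round the work are solid. World frame = base frame: x ahead of the robot, y to its left, z up, the work surface at z = 0. Lengths are in m, angles in rad, forces in N, time in s.
With the tool pointing down it reaches from about 0.375 to 0.9 m from the base axis. Payload 3.1 kg.
Tool frame: the origin (TCP) lies midway between the tips of the shut fingers; the grasp point (between the pads) lies 19 mm behind it; z points along the fingers, y is the line along which they close (so a half turn about z gives the same grasp; the last joint's range is limited). The gripper opens to 85 mm and grips with 20 to 120 N. Pads are 22 mm wide; open, the fingers measure 114 mm over their backs; the gripper's body (76 mm by 85 mm) begins 54 mm behind the grasp point. The pads swing forward as they close: fully open they stand 13 mm farther back than shut.
Start: joints at [1.109, 0.527, 1.433, -0, 1.181, -0.178], TCP at [0.174, 0.6, 0.231] pointing down, gripper open.
Joint ranges: [-3.08, 3.08], [-0.75, 2.2], [0.22, 2.44], [-1.43, 4.57], [0, 2.65], [-2.85, 2.85]. Speed limits (rad/s): [2.79, 2.79, 3.14, 3.14, 3.14, 3.14].

### API

Orientations are given as a unit quaternion [x, y, z, w].
In Python, from plant import ctrl gives the robot as it stands. The module is installed in compiled form; this text tells all that it offers.
- The arm moves only by the tool arm_command, never from a script. Its argument "deltas" is a list of rows, each a list of 3 entries, a list of its own where there are three numbers: the finger opening in m, from 0 to 0.0854, then the shift along the world's x, y, z in m, then the turn, a rotation vector about the world's x, y, z in degrees. A call has exactly 10 rows; each row is the pose to reach, as a shift and turn from the pose commanded when the call began; what a row does not reach only later rows make up. A row lasts 1/12 s, in which the tool goes at most 41.7 mm and 7.16 degrees, less where a joint would pass 70% of its speed; a pose out of reach is approached as far as the arm can. A call with a gripper value outside its range is refused whole. The fingers move at their own pace and stop on an object; "force" is the grip in N (left out, the last holds). Time passes only in rows, so rows that repeat a pose let the fingers close, or fill a call up. It gives the time, the measured TCP pose, the force, the opening and the grip force at its end, in the units of the state.
- ctrl.state(): the state, without advancing time (a new reading comes with each control period).
- ctrl.camera(name): name is "scene" or "side" or "wrist"; returns a dict with "image" (480x640x3 uint8, red, green, blue), "K" (3x3 intrinsics, pixels), "k1" (the pictures are not rectified: a ray, as slopes to the right and down, at radius r is drawn at 1 + k1 r^2 times it, then the intrinsics apply), "eye" and "rotation" of the camera in the world. Camera axes: x right, y up, looking along -z (the intrinsics and any distortion apply to the point x, -y, -z); pixel columns grow to the right and rows downward; lengths in m; the calibration is good to about 2 mm. A picture is of the moment at which its call begins. There is no depth.
- ctrl.finish_job(): hands the job in; it is judged then, once.
The state is a dict: "time_s": time; "joints": joint angles; "joint_velocities": joint speeds; "joint_torque": joint torques, N m; "eef_pos": TCP position; "eef_rot": TCP orientation; "wrist_force": force on the tool from outside, world axes, zero at the start; "torque": the same for the moment, N m; "opening": finger opening in m; "grasp_force": force on a finger pad.
Only numpy, scipy, OpenCV 4.12 (cv2) and the standard library are available. Lean on these libraries where they do the work, as an engineer would, in place of code of your own. Each camera call takes 0.05 s, during which the arm holds its last target. There are 200 camera calls.

### The job

The bearing under the grooved hex nut is due for a change: the groove engraved round its flats marks a left-hand thread, so unscrew that nut by turning it clockwise, letting it climb its thread without pulling, pressing or forcing it sideways, and lift it off once the thread runs out. Then set it down gently, standing upright, inside the shallow aluminium tray. Leave the plain nut on the other arbor done up as it is and do not disturb the things around.

Things in the scene. Friction and masses are not known exactly. Their poses are not given: they have to be found in the camera images.
- nut_center (a point): Centre (half-way up, on the axis) of the left-hand nut: loose steel hex nut, 44 mm across flats, 51 over corners, 40 mm high, 0.18 kg, with an 8 mm dark groove engraved round its sides 18 to 26 mm above its underside and a short radial line on its top. z: its axis, up; x: through the middle of the flat under that line, so flats face 0, 60, 120.. degrees from x.
- nut: The same nut; origin: centre of its underside. Turned clockwise from above it climbs (how fast is not known: follow the vertical force) until the thread runs out after half to two thirds of a turn; before that it cannot be pulled off, and counter-clockwise it jams. Play on the thread: 0.4 to 1.5 mm sideways, 0.8 mm up or down. The thread is harmed by over 25 N between nut and stand.
- stand_left: Stand of the left-hand nut, fixed: grey plate 100 x 100 x 14 mm with an upright arbor; origin: centre of the plate's underside, z up. On it a bearing (62 mm dia., up to 30 mm above the origin), a 40 mm spring collar that pushes the nut up with up to 8 N, and the nut, its underside at 38 mm. The arbor ends at 74 mm, so the freed nut is lifted 36 mm straight up to clear it.
- stand_right: Stand of the plain nut, fixed: looks the same and has the same sizes; origin as the other's. The two stands may have changed places.
- plain_nut (a joint): Turn of the plain (ungrooved) hex nut on the other stand, 44 mm across flats, 40 mm high, ordinary right-hand thread, to be left alone: 0 as found, positive counter-clockwise from above (rad).
- tray: Shallow square aluminium tray, 120 x 120 x 18 mm outside, walls and floor 3 mm thick, fixed. Origin: centre of its underside, x and y along its sides.
- bearing_loose: Loose ball bearing lying flat, 62 mm dia., 16 mm high, a bystander. Origin: centre of its underside.
- wheel_loose: Loose bronze worm wheel on its shaft, standing, 79 mm dia., 79 mm high, a bystander. Origin: centre of its underside.
- bottle: Small loose red bottle with a black cap, standing, 35 mm dia., 109 mm high, a bystander. Origin: centre of its underside.
Not all that is in view belongs to the job. What is meant by the nut is not green, and is the smaller of those in its own colour.

How it is judged:
On the way:
1. the grooved nut has been unscrewed and lifted clear of its arbor, upright (z of nut_center in the frame of stand_left above 0.09 m and angle between nut_center's own z axis and vertical below 0.3 rad), for 0.1 s.
At the end, for the whole second after the job is handed in: The grooved nut stands upright (within 7 degrees) and at rest on the floor of the tray, its centre within 37 mm of the tray's centre along both sides; the plain nut has not been turned by more than 0.2 rad (x of nut_center in the frame of tray between -0.037 and 0.037 m and y of nut_center in the frame of tray between -0.037 and 0.037 m and height (world z) of nut_center between 0.019 and 0.026 m and angle between nut_center's own z axis and vertical below 0.12 rad and value of joint plain_nut between -0.2 and 0.2 rad); the robot touches nothing.
It fails at once if the nut is forced on its thread: more than 25 N between the nut and its arbor, base or collar (contact force between nut and stand_left above 25 N).
It fails at once if the nut is dropped (falls from the fingers by more than about 6 mm) or slammed into the tray (over 90 N) ((contact force between the fingers and nut below 0.5 N and linear speed of nut above 0.35 m/s and height (world z) of nut_center below 0.055 m) or contact force between nut and tray above 90 N).
It fails at once if the nut is tipped over (angle between nut_center's own z axis and vertical above 0.6 rad).
It fails at once if the plain nut is turned (value of joint plain_nut above 0.2 rad or value of joint plain_nut below -0.2 rad).
It fails at once if a bystander is moved by more than 15 mm (distance of any of bearing_loose, wheel_loose, bottle from where it was at the start of the episode above 0.015 m).
It also fails if it takes over 72 s, if anything falls off the work surface, if the arm or the gripper's body presses on something with over 40 N, if the wrist force passes 120 N, or if a joint passes its speed limit or range.

## Working session

There is one attempt and no reset: what is moved stays moved. The work goes in short steps, Python scripts to look and compute and a tool call to move; the robot and the scene stay as the last step left them, time stands still between calls to the robot, and variables do not carry over. Pictures are saved under pics/ and viewed, at most 10 in all, crops included, and the job is handed in when it is done.

Besides the shell and the picture viewer there is one more tool, called after "Request:" as name(argument=value, ...) on one line, values as JSON. arm_command: Moves the arm, as the interface text tells. Its arguments: {"type":"object","properties":{"deltas":{"type":"array","items":{"type":"array"}},"force":{"type":"number"}},"required":["deltas"]}

```bash
mkdir -p pics
cat > h.py <<'E'
import numpy as np, cv2, json
from plant import ctrl
def shot(name, f=None):
    c=ctrl.camera(name)
    if f: cv2.imwrite(f, c["image"][:,:,::-1]); np.savez(f[:-4]+'.npz',**{k:np.array(v) for k,v in c.items()})
    return c
def load(f): return dict(np.load(f))
def ray(c,px):
    K=np.array(c["K"]);k1=float(c["k1"])
    D=np.array([k1,0,0,0,0.])
    p=cv2.undistortPoints(np.array([[px]],float),K,D)[0,0]
    d=np.array(c["rotation"])@np.array([p[0],-p[1],-1.]); return np.array(c["eye"]),d
def onz(c,px,z):
    e,d=ray(c,px); return e+d*(z-e[2])/d[2]
def proj(c,P):
    q=np.array(c["rotation"]).T@(np.array(P)-np.array(c["eye"])); x,y=q[0]/-q[2],-q[1]/-q[2]
    s=1+float(c["k1"])*(x*x+y*y); K=np.array(c["K"]); return K[0,0]*x*s+K[0,2],K[1,1]*y*s+K[1,2]
E
python3 - <<'E'
from h import *
for n in("scene","side"):
    c=shot(n,f"pics/{n}.png"); print(n,c["K"],c["k1"],c["eye"],c["rotation"])
print(ctrl.state())
E
```

```text
scene [[514.73367831   0.         319.92986436]
 [  0.         514.73367831 244.29120014]
 [  0.           0.           1.        ]] -0.06332609180858433 [-0.03549965 -0.26642635  0.74995193] [ 0.33078117 -0.18570962 -0.4394428   0.81423939]
side [[585.17173377   0.         315.24925637]
 [  0.         585.17173377 243.03592694]
 [  0.           0.           1.        ]] 0.04136995558839808 [ 0.26184575 -0.96240962  0.96454195] [ 0.42141509 -0.05068857 -0.10479005  0.89936591]
{'time_s': 0.1, 'joints': array([ 1.10945587e+00,  5.28402083e-01,  1.43380611e+00,  1.86882244e-05,
        1.18140780e+00, -1.78496699e-01]), 'joint_velocities': array([-0.00047571, -0.00346338, -0.00541211,  0.001107  ,  0.00056021,
       -0.00051727]), 'joint_torque': array([-3.85671910e-04, -4.43303812e+01, -1.78585553e+01, -2.46116988e-04,
        3.89794732e-03,  1.92072299e-06]), 'eef_pos': array([0.17409473, 0.59957342, 0.23040358]), 'eef_rot': array([ 1.40954387e-01,  9.90015574e-01, -9.57620119e-04, -3.26361531e-04]), 'wrist_force': array([ 0.73049638,  0.2511315 , -0.89586871]), 'torque': array([-0.01135121, -0.03195682, -0.01281597]), 'grasp_force': 0.0, 'opening': 0.08544183544713833}
```

View pics/scene.png

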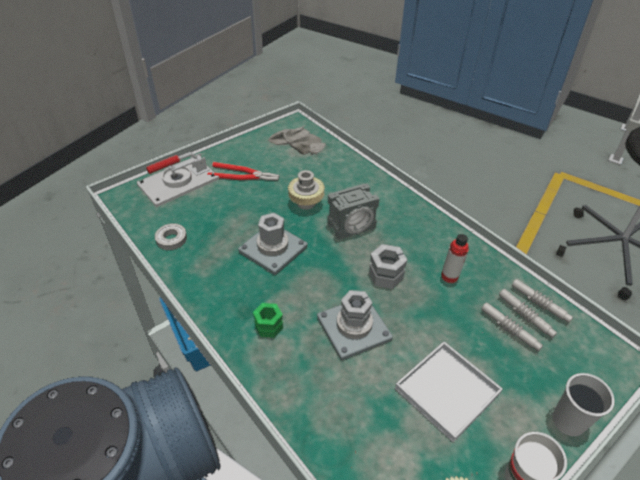

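View pics/side.png

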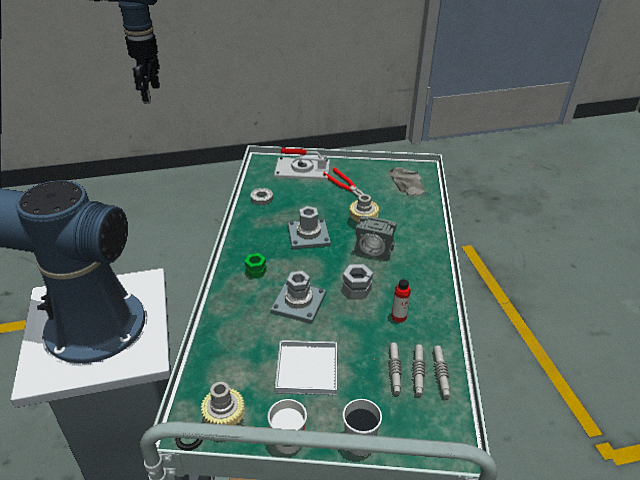

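Candidates in the scene picture:
- Green nut at (268,318): wrong colour.
- Large grey nut at (388,265): loose and bigger.
- Nut on the far stand at (271,230).
- Nut on the near stand at (356,308): it seems to have a groove.

I'll confirm with enlarged crops.

Run:
```python
from h import *
a=cv2.imread("pics/scene.png");b=cv2.imread("pics/side.png")
r=lambda i,x,y,w,h:cv2.resize(i[y:y+h,x:x+w],(400,300),interpolation=cv2.INTER_CUBIC)
cv2.imwrite("pics/crop1.png",np.vstack([np.hstack([r(a,315,283,80,60),r(a,233,203,80,60)]),np.hstack([r(b,260,260,80,60),r(b,270,195,80,60)])]))
```

```text
(no output)
```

View pics/crop1.png

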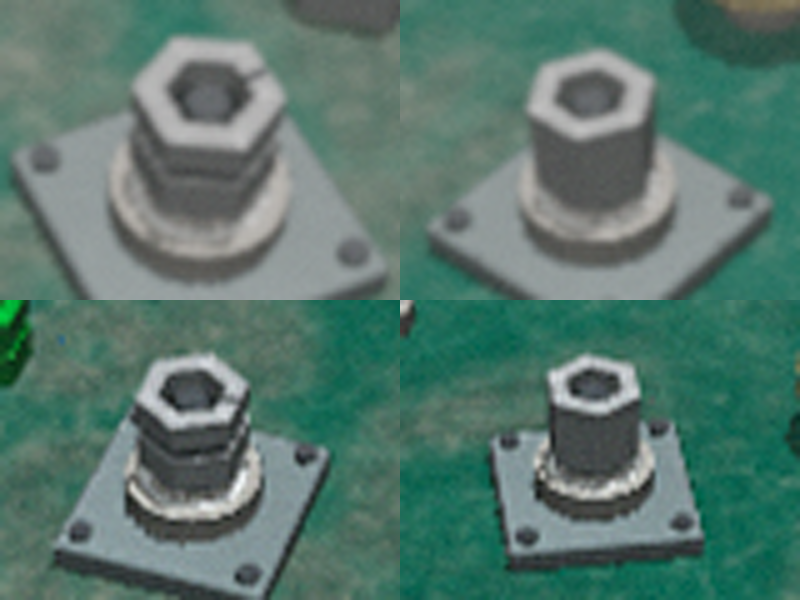

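The crop shows the near stand's nut, at (357,302) in scene and (298,278) in side, with a dark groove and a radial line pointing right. The far one at (271,228) is plain. The near one is therefore the target.

Run:
```python
from h import *
a=load("pics/scene.npz");b=load("pics/side.npz")
S=lambda x,y:(x/5+315-.4,y/5+283-.4)
P=np.array([onz(a,S(*p),.078)[:2] for p in [(175,38),(260,42),(287,98),(245,150),(163,148),(132,95)]])
c=P.mean(0);print("cen",c);d=P-c
print(np.hypot(*d.T)*1e3,np.degrees(np.arctan2(d[:,1],d[:,0])))
l=onz(a,S(258,73),.078)[:2]-c;print("line",np.degrees(np.arctan2(l[1],l[0])),np.hypot(*l))
print("side cen",onz(b,(298.2,278),.078))
e1,d1=ray(a,proj(a,[*c,.078]));e2,d2=ray(b,(298.2,278))
t=np.linalg.lstsq(np.c_[d1,-d2],e2-e1,rcond=None)[0];print("tri",e1+t[0]*d1,e2+t[1]*d2)
for cc,ps in((a,[(443,345),(500,388),(453,437),(397,388)]),(b,[(279,342),(336,341),(338,390),(276,390)])):
    T=np.array([onz(cc,p,.018)[:2] for p in ps]);print("tray",T.round(4).tolist(),T.mean(0))
for n,p,z in(("plain",(271-.5,222),.078),("bignut",(388,255),.05),("bottle",(461,240),.109),("gbolt",(268,312),.04),("bearing",(171,235),.016),("wheel",(306,175),.079),("housing",(352,210),.06),("worm",(512,325),.02)):print(n,onz(a,p,z))
```

```text
Traceback (most recent call last):
  File "h.py", line 14, in onz
    e,d=ray(c,px); return e+d*(z-e[2])/d[2]
        ~~~^^^^^^
  File "h.py", line 12, in ray
    d=np.array(c["rotation"])@np.array([p[0],-p[1],-1.]); return np.array(c["eye"]),d
      ~~~~~~~~~~~~~~~~~~~~~~~^~~~~~~~~~~~~~~~~~~~~~~~~~~
ValueError: matmul: Input operand 1 has a mismatch in its core dimension 0, with gufunc signature (n?,k),(k,m?)->(n?,m?) (size 3 is different from 4)
```

Rotation is a quaternion.

```bash
sed -i 's/np.array(c\["rotation"\])/R.from_quat(c["rotation"]).as_matrix()/; 1a from scipy.spatial.transform import Rotation as R' h.py
cat > m1.py <<'E'
from h import *
a=load("pics/scene.npz");b=load("pics/side.npz")
S=lambda x,y:(x/5+315-.4,y/5+283-.4)
P=np.array([onz(a,S(*p),.078)[:2] for p in [(175,38),(260,42),(287,98),(245,150),(163,148),(132,95)]])
c=P.mean(0);print("cen",c);d=P-c
print(np.hypot(*d.T)*1e3,np.degrees(np.arctan2(d[:,1],d[:,0])))
l=onz(a,S(258,73),.078)[:2]-c;print("line",np.degrees(np.arctan2(l[1],l[0])),np.hypot(*l))
print("side cen",onz(b,(298.2,278),.078))
e1,d1=ray(a,proj(a,[*c,.078]));e2,d2=ray(b,(298.2,278))
t=np.linalg.lstsq(np.c_[d1,-d2],e2-e1,rcond=None)[0];print("tri",e1+t[0]*d1,e2+t[1]*d2)
for cc,ps in((a,[(443,345),(500,388),(453,437),(397,388)]),(b,[(279,342),(336,341),(338,390),(276,390)])):
    T=np.array([onz(cc,p,.018)[:2] for p in ps]);print("tray",T.round(4).tolist(),T.mean(0))
for n,p,z in(("plain",(271-.5,222),.078),("bignut",(388,255),.05),("bottle",(461,240),.109),("gbolt",(268,312),.04),("bearing",(171,235),.016),("wheel",(306,175),.079),("housing",(352,210),.06),("worm",(512,325),.02)):print(n,onz(a,p,z))
E
python3 m1.py
```

```text
cen [ 0.44637251 -0.03527762]
[26.37958926 28.78921435 25.34665809 24.93639572 27.65677916 25.99994274] [  57.13349139   -5.33241629  -59.86356506 -123.01972139  176.3129727
  123.94394445]
line -27.57007263255274 0.0187725987425682
side cen [ 0.44602023 -0.03548303  0.078     ]
tri [ 0.44622087 -0.03535035  0.07821145] [ 0.44601721 -0.03549823  0.07801453]
tray [[0.4892, -0.1835], [0.4639, -0.2934], [0.3479, -0.262], [0.3747, -0.155]] [ 0.41891839 -0.22351481]
tray [[0.3783, -0.1551], [0.4955, -0.1798], [0.4674, -0.2999], [0.3504, -0.2723]] [ 0.42290383 -0.22677266]
plain [0.52189686 0.19913359 0.078     ]
bignut [ 0.59464118 -0.01915078  0.05      ]
bottle [ 0.64652353 -0.13163989  0.109     ]
gbolt [0.36972944 0.09314647 0.04      ]
bearing [0.42962267 0.38782392 0.016     ]
wheel [0.67927931 0.22372284 0.079     ]
housing [0.65646302 0.09637258 0.06      ]
worm [ 0.59254723 -0.26942425  0.02      ]
```

Request:
arm_command(deltas=[[0.0854, [0.04, -0.035, 0], [0, 0, 5]], [0.0854, [0.07, -0.07, 0], [0, 0, 10]], [0.0854, [0.1, -0.105, 0], [0, 0, 15]], [0.0854, [0.13, -0.14, 0], [0, 0, 20]], [0.0854, [0.16, -0.175, 0], [0, 0, 25]], [0.0854, [0.19, -0.21, 0], [0, 0, 30]], [0.0854, [0.215, -0.245, 0], [0, 0, 35]], [0.0854, [0.235, -0.28, 0], [0, 0, 40]], [0.0854, [0.245, -0.315, 0], [0, 0, 45]], [0.0854, [0.255, -0.35, 0], [0, 0, 50]]])

```text
time_s: 0.93
eef_pos: [0.4235, 0.2689, 0.2311]
eef_rot: [-0.293, 0.956, -0.0, 0.0]
wrist_force: [0.3, -0.1, -0.3]
opening: 0.0853
grasp_force: 0.0
```

Request:
arm_command(deltas=[[0.0854, [0, -0.035, 0], [0, 0, 5]], [0.0854, [0.005, -0.07, 0], [0, 0, 10]], [0.0854, [0.008, -0.105, 0], [0, 0, 15]], [0.0854, [0.01, -0.14, 0], [0, 0, 20]], [0.0854, [0.012, -0.175, 0], [0, 0, 24.5]], [0.0854, [0.014, -0.21, 0], [0, 0, 24.5]], [0.0854, [0.016, -0.245, -0.02], [0, 0, 24.5]], [0.0854, [0.0172, -0.285, -0.04], [0, 0, 24.5]], [0.0854, [0.0172, -0.285, -0.05], [0, 0, 24.5]], [0.0854, [0.0172, -0.285, -0.05], [0, 0, 24.5]]])

```text
time_s: 1.77
eef_pos: [0.4388, -0.0127, 0.1792]
eef_rot: [-0.483, 0.875, -0.001, -0.004]
wrist_force: [-1.0, 0.3, 0.3]
opening: 0.0857
grasp_force: 0.0
```

Run:
```python
from h import *
c=shot("wrist","pics/w1.png"); s=ctrl.state(); print(s["time_s"],s["eef_pos"],s["joints"],s["wrist_force"])
print(R.from_quat(s["eef_rot"]).as_matrix().round(4)); print(c["eye"],c["rotation"],c["k1"],proj(c,[.4462,-.0354,.078]))
```

```text
1.8167 [ 0.43907699 -0.01159722  0.18020106] [-0.27760461  0.36664321  1.93410076 -0.00821617  0.84476355 -2.85415311] [ 0.69443234 -0.30674693  0.99999988]
[[-0.5308 -0.8475 -0.0054]
 [-0.8475  0.5308 -0.0048]
 [ 0.007   0.002  -1.    ]]
[ 0.40510671 -0.06973431  0.32166702] [-0.03506901 -0.12533484  0.95282742  0.274192  ] -0.0650309755721156 (np.float64(295.91807761358507), np.float64(218.7588877332493))
```

View pics/w1.png

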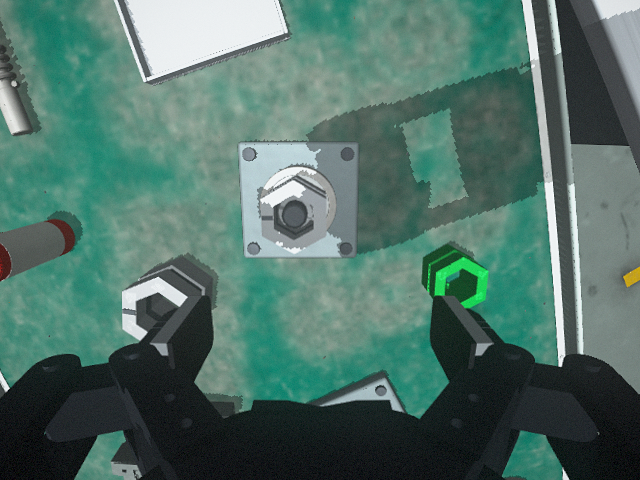

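Wrist view: the grooved nut's top is at about (294,214), with its line pointing left, and the projection of my estimate, (296,219), agrees. The last joint is at its limit, so I'll start from the flat pair 60° further clockwise instead.

Request:
arm_command(deltas=[[0.0854, [0, 0, 0], [0, 0, -7]], [0.0854, [0, 0, 0], [0, 0, -14]], [0.0854, [0, 0, 0], [0, 0, -21]], [0.0854, [0, 0, 0], [0, 0, -28]], [0.0854, [0, 0, 0], [0, 0, -35]], [0.0854, [0, 0, 0], [0, 0, -42]], [0.0854, [0, 0, 0], [0, 0, -49]], [0.0854, [0, 0, 0], [0, 0, -56]], [0.0854, [0, 0, 0], [0, 0, -60]], [0.0854, [0, 0, 0], [0, 0, -60]]])

```text
time_s: 2.65
eef_pos: [0.4404, -0.0098, 0.1821]
eef_rot: [0.016, 1.0, -0.001, -0.002]
wrist_force: [0.4, 0.0, -0.3]
opening: 0.0852
grasp_force: 0.0
```

```bash
cat > st.py <<'E'
from h import *
s=ctrl.state(); M=R.from_quat(s["eef_rot"]).as_matrix()
print("t",round(s["time_s"],2),"pos",s["eef_pos"].round(4),"yaw",np.degrees(np.arctan2(M[1,1],M[0,1])).round(2),"zax",M[:,2].round(4),"q",s["joints"].round(3),"F",s["wrist_force"].round(2),"T",s["torque"].round(2),"op",round(s["opening"],4),"g",s["grasp_force"])
E
python3 - <<'E'
from h import *
import st
c=shot("wrist","pics/w2.png"); g=cv2.imread("pics/w2.png")
u,v=map(int,proj(c,[.4462,-.0354,.078])); print(u,v)
x,y=u-64,v-48
cv2.imwrite("pics/w2c.png",cv2.resize(g[y:y+96,x:x+128],(800,600),interpolation=cv2.INTER_CUBIC)); print(x,y)
E
```

```text
t 2.65 pos [ 0.4404 -0.0098  0.1821] yaw 88.15 zax [-0.005  -0.0017 -1.    ] q [-0.275  0.365  1.929 -0.004  0.852 -1.811] F [ 0.39  0.03 -0.26] T [0.04 0.04 0.01] op 0.0852 g 0.0
286 246
222 198
```

View pics/w2c.png

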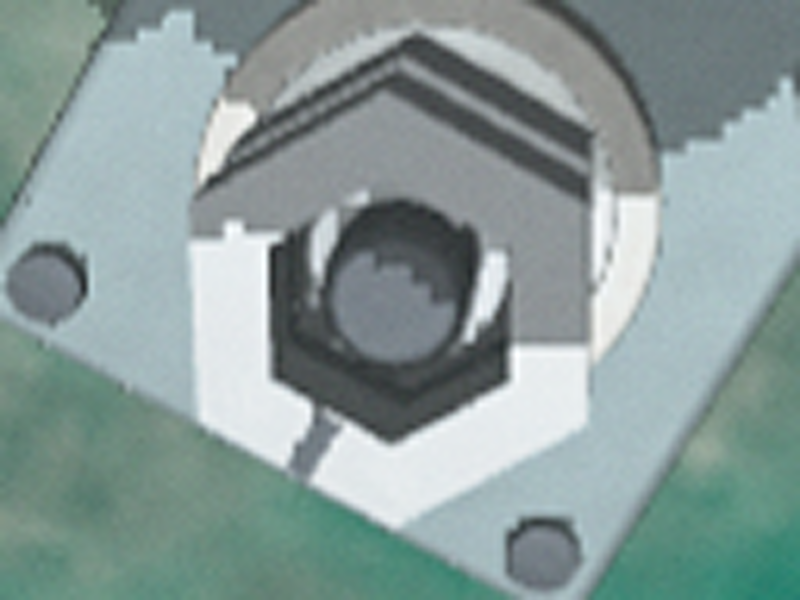

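The wrist crop shows the groove, the radial line at (315,445) and six top corners. I'll fit those.

Run:
```python
from h import *
c=load("pics/w2.npz")
P=np.array([onz(c,(x/6.25+222-.42,y/6.25+198-.42),.078)[:2] for x,y in[(395,78),(588,192),(588,430),(398,527),(195,415),(190,200)]])
o=P.mean(0);d=P-o;print(o,np.hypot(*d.T)*1e3,np.degrees(np.arctan2(d[:,1],d[:,0])))
a=np.degrees(np.arctan2(d[:,1],d[:,0]));print("flat",np.degrees(np.angle(np.mean(np.exp(6j*np.radians(a)))))/6+30)
```

```text
[ 0.44692129 -0.03677078] [26.26543078 25.73975224 25.95764243 25.89319984 25.83369878 25.35634238] [ 176.0782856   119.96854417   55.3158649    -1.79263427  -63.07706824
 -121.60298008]
flat 27.480616522102192
```

Request:
arm_command(deltas=[[0.0854, [0.003, -0.013, -0.01], [0.1, -0.3, -0.4]], [0.0854, [0.006, -0.026, -0.02], [0.1, -0.3, -0.4]], [0.0854, [0.0062, -0.0263, -0.04], [0.1, -0.3, -0.4]], [0.0854, [0.0062, -0.0263, -0.06], [0.1, -0.3, -0.4]], [0.0854, [0.0062, -0.0263, -0.08], [0.1, -0.3, -0.4]], [0.0854, [0.0062, -0.0263, -0.09], [0.1, -0.3, -0.4]], [0.0854, [0.0062, -0.0263, -0.1], [0.1, -0.3, -0.4]], [0.0854, [0.0062, -0.0263, -0.1], [0.1, -0.3, -0.4]], [0.0854, [0.0062, -0.0263, -0.1], [0.1, -0.3, -0.4]], [0.0854, [0.0062, -0.0263, -0.1], [0.1, -0.3, -0.4]]])

```text
time_s: 3.53
eef_pos: [0.4469, -0.0371, 0.0819]
eef_rot: [0.02, 1.0, -0.0, 0.0]
wrist_force: [-0.4, -0.4, 0.1]
opening: 0.0854
grasp_force: 0.0
```

```bash
python3 st.py
```

```text
t 3.53 pos [ 0.4469 -0.0371  0.0819] yaw 87.75 zax [ 1.e-04 -2.e-04 -1.e+00] q [-0.333  0.57   1.997 -0.     0.575 -1.864] F [-0.39 -0.35  0.12] T [ 0.01 -0.02  0.  ] op 0.0854 g 0.0
```

Request:
arm_command(deltas=[[0.0854, [0, 0.0008, -0.01], [0, 0, 0]], [0.0854, [0, 0.0008, -0.02], [0, 0, 0]], [0.0854, [0, 0.0008, -0.03], [0, 0, 0]], [0.0854, [0, 0.0008, -0.039], [0, 0, 0]], [0.07, [0, 0.0008, -0.039], [0, 0, 0]], [0.06, [0, 0.0008, -0.039], [0, 0, 0]], [0.055, [0, 0.0008, -0.039], [0, 0, 0]], [0.05, [0, 0.0008, -0.039], [0, 0, 0]], [0.05, [0, 0.0008, -0.039], [0, 0, 0]], [0.05, [0, 0.0008, -0.039], [0, 0, 0]]], force=20)

```text
time_s: 4.37
eef_pos: [0.4467, -0.0367, 0.0427]
eef_rot: [0.02, 1.0, -0.0, -0.0]
wrist_force: [1.1, -0.1, 0.2]
opening: 0.0502
grasp_force: 0.0
```

```bash
python3 -c "
import st
from h import *
c=shot('wrist','pics/w3.png')"
```

```text
t 4.37 pos [ 0.4467 -0.0367  0.0427] yaw 87.66 zax [-1.e-04 -1.e-04 -1.e+00] q [-0.332  0.656  2.016 -0.     0.47  -1.862] F [ 1.09 -0.08  0.16] T [0.01 0.01 0.03] op 0.0502 g 0.0
```

View pics/w3.png

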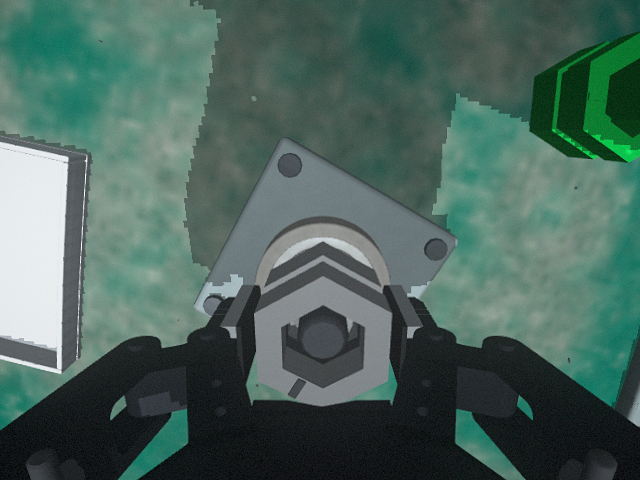

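The nut, spanning x = 255–391, sits centred between the pads with its flats parallel to them. I'll close gently.

Request:
arm_command(deltas=[[0.048, [0, 0, 0], [0, 0, 0]], [0.047, [0, 0, 0], [0, 0, 0]], [0.046, [0, 0, 0], [0, 0, 0]], [0.045, [0, 0, 0], [0, 0, 0]], [0.044, [0, 0, 0], [0, 0, 0]], [0.042, [0, 0, 0], [0, 0, 0]], [0.04, [0, 0, 0], [0, 0, 0]], [0.04, [0, 0, 0], [0, 0, 0]], [0.04, [0, 0, 0], [0, 0, 0]], [0.04, [0, 0, 0], [0, 0, 0]]], force=20)

```text
time_s: 5.25
eef_pos: [0.4464, -0.0364, 0.0423]
eef_rot: [0.02, 1.0, 0.0, -0.0]
wrist_force: [0.6, 2.0, 1.9]
opening: 0.0437
grasp_force: 22.4
```

```bash
python3 st.py
```

```text
t 5.25 pos [ 0.4464 -0.0364  0.0423] yaw 87.65 zax [-9.e-04  3.e-04 -1.e+00] q [-0.332  0.657  2.016  0.     0.47  -1.862] F [0.57 2.02 1.95] T [ 0.49 -0.11 -0.06] op 0.0437 g 22.44545817375183
```

Request:
arm_command(deltas=[[0.04, [0, 0.0002, 0], [0, 0, -2]], [0.04, [0, 0.0002, 0], [0, 0, -4]], [0.04, [0, 0.0002, 0], [0, 0, -6]], [0.04, [0, 0.0002, 0], [0, 0, -8]], [0.04, [0, 0.0002, 0], [0, 0, -10]], [0.04, [0, 0.0002, 0], [0, 0, -12]], [0.04, [0, 0.0002, 0], [0, 0, -14]], [0.04, [0, 0.0002, 0], [0, 0, -15]], [0.04, [0, 0.0002, 0], [0, 0, -15]], [0.04, [0, 0.0002, 0], [0, 0, -15]]])

```text
time_s: 6.08
eef_pos: [0.4465, -0.0367, 0.0423]
eef_rot: [0.15, 0.989, -0.0, -0.0]
wrist_force: [-0.4, -1.5, 2.2]
opening: 0.0437
grasp_force: 22.6
```

```bash
python3 st.py
```

```text
t 6.08 pos [ 0.4465 -0.0367  0.0423] yaw 72.69 zax [-5.e-04 -0.e+00 -1.e+00] q [-0.332  0.656  2.016 -0.     0.47  -1.601] F [-0.39 -1.47  2.24] T [-0.21  0.12 -0.04] op 0.0437 g 22.615368962287903
```

Request:
arm_command(deltas=[[0.04, [0, 0, 0], [0, 0, -2.5]], [0.04, [0, 0, 0], [0, 0, -5]], [0.04, [0, 0, 0], [0, 0, -7.5]], [0.04, [0, 0, 0], [0, 0, -10]], [0.04, [0, 0, 0], [0, 0, -12]], [0.04, [0, 0, 0], [0, 0, -14]], [0.04, [0, 0, 0], [0, 0, -16]], [0.04, [0, 0, 0], [0, 0, -18]], [0.04, [0, 0, 0], [0, 0, -18]], [0.04, [0, 0, 0], [0, 0, -18]]])

```text
time_s: 6.92
eef_pos: [0.4465, -0.0365, 0.0423]
eef_rot: [0.303, 0.953, 0.0, -0.0]
wrist_force: [0.0, -1.3, 3.2]
opening: 0.0439
grasp_force: 22.7
```

```bash
python3 st.py
```

```text
t 6.92 pos [ 0.4465 -0.0365  0.0423] yaw 54.71 zax [-4.e-04  5.e-04 -1.e+00] q [-3.320e-01  6.560e-01  2.016e+00  1.000e-03  4.700e-01 -1.288e+00] F [ 0.01 -1.28  3.21] T [-0.05  0.08 -0.03] op 0.0439 g 22.680510878562927
```

Request:
arm_command(deltas=[[0.04, [0, 0, 0], [0, 0, -2.5]], [0.04, [0, 0, 0], [0, 0, -5]], [0.04, [0, 0, 0], [0, 0, -7.5]], [0.04, [0, 0, 0], [0, 0, -10]], [0.04, [0, 0, 0], [0, 0, -12]], [0.04, [0, 0, 0], [0, 0, -14]], [0.04, [0, 0, 0], [0, 0, -16]], [0.04, [0, 0, 0], [0, 0, -18]], [0.04, [0, 0, 0], [0, 0, -18]], [0.04, [0, 0, 0], [0, 0, -18]]])

```text
time_s: 7.75
eef_pos: [0.4465, -0.0365, 0.0428]
eef_rot: [0.448, 0.894, 0.0, -0.0]
wrist_force: [-2.1, 0.3, 8.1]
opening: 0.0439
grasp_force: 23.4
```

```bash
python3 st.py
```

```text
t 7.75 pos [ 0.4465 -0.0365  0.0428] yaw 36.72 zax [ 1.e-04  6.e-04 -1.e+00] q [-3.320e-01  6.550e-01  2.016e+00  1.000e-03  4.700e-01 -9.740e-01] F [-2.07  0.33  8.12] T [0.04 0.18 0.01] op 0.0439 g 23.35568457841873
```

Request:
arm_command(deltas=[[0.04, [0, 0, 0.0003], [0, 0, -1]], [0.04, [0, 0, 0.0005], [0, 0, -3]], [0.04, [0, 0, 0.0006], [0, 0, -5.5]], [0.04, [0, 0, 0.0007], [0, 0, -8]], [0.04, [0, 0, 0.0008], [0, 0, -10.5]], [0.04, [0, 0, 0.0009], [0, 0, -13]], [0.04, [0, 0, 0.001], [0, 0, -15.5]], [0.04, [0, 0, 0.0011], [0, 0, -18]], [0.04, [0, 0, 0.0011], [0, 0, -18]], [0.04, [0, 0, 0.0011], [0, 0, -18]]])

```text
time_s: 8.58
eef_pos: [0.4467, -0.0365, 0.0438]
eef_rot: [0.583, 0.813, 0.0, 0.0]
wrist_force: [-0.4, 0.1, 7.8]
opening: 0.0439
grasp_force: 23.2
```

```bash
python3 st.py
```

```text
t 8.58 pos [ 0.4467 -0.0365  0.0438] yaw 18.71 zax [ 7.e-04  6.e-04 -1.e+00] q [-3.320e-01  6.530e-01  2.016e+00  2.000e-03  4.720e-01 -6.610e-01] F [-0.38  0.05  7.76] T [ 0.02  0.03 -0.07] op 0.0439 g 23.230446875095367
```

Request:
arm_command(deltas=[[0.04, [0, 0, 0.0003], [0, 0, -1]], [0.04, [0, 0, 0.0005], [0, 0, -3]], [0.04, [0, 0, 0.0007], [0, 0, -5.5]], [0.04, [0, 0, 0.0009], [0, 0, -8]], [0.04, [0, 0, 0.001], [0, 0, -10.5]], [0.04, [0, 0, 0.0011], [0, 0, -13]], [0.04, [0, 0, 0.0012], [0, 0, -15.5]], [0.04, [0, 0, 0.0013], [0, 0, -18]], [0.04, [0, 0, 0.0013], [0, 0, -18]], [0.04, [0, 0, 0.0013], [0, 0, -18]]])

```text
time_s: 9.42
eef_pos: [0.4467, -0.0366, 0.0449]
eef_rot: [0.702, 0.712, 0.001, 0.0]
wrist_force: [-0.1, -1.8, 5.3]
opening: 0.0439
grasp_force: 22.9
```

```bash
python3 st.py
```

```text
t 9.42 pos [ 0.4467 -0.0366  0.0449] yaw 0.76 zax [ 1.e-03  6.e-04 -1.e+00] q [-3.330e-01  6.510e-01  2.016e+00  2.000e-03  4.750e-01 -3.470e-01] F [-0.08 -1.81  5.32] T [-0.17  0.06 -0.  ] op 0.0439 g 22.930458784103394
```

Request:
arm_command(deltas=[[0.04, [0, 0, 0.0002], [0, 0, -3]], [0.04, [0, 0, 0.0004], [0, 0, -6]], [0.04, [0, 0, 0.0006], [0, 0, -9]], [0.04, [0, 0, 0.0008], [0, 0, -12]], [0.04, [0, 0, 0.0009], [0, 0, -15]], [0.04, [0, 0, 0.0011], [0, 0, -18]], [0.04, [0, 0, 0.0013], [0, 0, -21]], [0.04, [0, 0, 0.0015], [0, 0, -24]], [0.04, [0, 0, 0.0015], [0, 0, -24]], [0.04, [0, 0, 0.0015], [0, 0, -24]]])

```text
time_s: 10.25
eef_pos: [0.4465, -0.0366, 0.0462]
eef_rot: [0.835, 0.55, 0.001, -0.0]
wrist_force: [-0.1, -1.9, 5.5]
opening: 0.0438
grasp_force: 22.8
```

```bash
python3 st.py
```

```text
t 10.25 pos [ 0.4465 -0.0366  0.0462] yaw -23.21 zax [ 8.e-04  6.e-04 -1.e+00] q [-3.330e-01  6.480e-01  2.015e+00  2.000e-03  4.780e-01  7.100e-02] F [-0.1  -1.9   5.52] T [-0.26  0.01  0.  ] op 0.0438 g 22.823823988437653
```

Request:
arm_command(deltas=[[0.04, [0, 0, 0.0002], [0, 0, -3]], [0.04, [0, 0, 0.0004], [0, 0, -6]], [0.04, [0, 0, 0.0006], [0, 0, -9]], [0.04, [0, 0, 0.0008], [0, 0, -12]], [0.04, [0, 0, 0.0009], [0, 0, -15]], [0.04, [0, 0, 0.0011], [0, 0, -18]], [0.04, [0, 0, 0.0013], [0, 0, -21]], [0.04, [0, 0, 0.0015], [0, 0, -24]], [0.04, [0, 0, 0.0015], [0, 0, -24]], [0.04, [0, 0, 0.0015], [0, 0, -24]]])

```text
time_s: 11.08
eef_pos: [0.4462, -0.0363, 0.0476]
eef_rot: [0.931, 0.365, 0.0, -0.0]
wrist_force: [-0.5, -0.8, 2.7]
opening: 0.0439
grasp_force: 22.7
```

```bash
python3 st.py
```

```text
t 11.08 pos [ 0.4462 -0.0363  0.0476] yaw -47.2 zax [ 3.e-04  7.e-04 -1.e+00] q [-3.320e-01  6.440e-01  2.015e+00  2.000e-03  4.820e-01  4.900e-01] F [-0.5  -0.85  2.75] T [-0.24  0.12  0.01] op 0.0439 g 22.740148901939392
```

Request:
arm_command(deltas=[[0.04, [0, 0, 0.0001], [0, 0, -3]], [0.04, [0, 0, 0.0003], [0, 0, -6]], [0.04, [0, 0, 0.0005], [0, 0, -9]], [0.04, [0, 0, 0.0006], [0, 0, -12]], [0.04, [0, 0, 0.0008], [0, 0, -15]], [0.04, [0, 0, 0.001], [0, 0, -18]], [0.04, [0, 0, 0.0011], [0, 0, -21]], [0.04, [0, 0, 0.0013], [0, 0, -24]], [0.04, [0, 0, 0.0013], [0, 0, -24]], [0.04, [0, 0, 0.0013], [0, 0, -24]]])

```text
time_s: 11.92
eef_pos: [0.446, -0.0362, 0.0489]
eef_rot: [0.987, 0.163, 0.0, -0.0]
wrist_force: [-0.4, -0.3, 3.3]
opening: 0.0437
grasp_force: 22.7
```

```bash
python3 st.py
```

```text
t 11.92 pos [ 0.446  -0.0362  0.0489] yaw -71.2 zax [ 2.e-04  6.e-04 -1.e+00] q [-3.320e-01  6.410e-01  2.015e+00  1.000e-03  4.850e-01  9.100e-01] F [-0.42 -0.27  3.28] T [-0.01  0.15  0.02] op 0.0437 g 22.727709710597992
```

Request:
arm_command(deltas=[[0.04, [0, 0, 0.0001], [0, 0, -3]], [0.04, [0, 0, 0.0003], [0, 0, -6]], [0.04, [0, 0, 0.0005], [0, 0, -9]], [0.04, [0, 0, 0.0006], [0, 0, -12]], [0.04, [0, 0, 0.0008], [0, 0, -15]], [0.04, [0, 0, 0.001], [0, 0, -18]], [0.04, [0, 0, 0.0011], [0, 0, -21]], [0.04, [0, 0, 0.0013], [0, 0, -24]], [0.04, [0, 0, 0.0013], [0, 0, -24]], [0.04, [0, 0, 0.0013], [0, 0, -24]]])

```text
time_s: 12.75
eef_pos: [0.4459, -0.0361, 0.0502]
eef_rot: [0.999, -0.045, -0.0, -0.0]
wrist_force: [-2.2, 0.4, 3.6]
opening: 0.0437
grasp_force: 22.8
```

```bash
python3 st.py
```

```text
t 12.75 pos [ 0.4459 -0.0361  0.0502] yaw -95.2 zax [-1.e-04  3.e-04 -1.e+00] q [-3.320e-01  6.380e-01  2.015e+00  1.000e-03  4.880e-01  1.329e+00] F [-2.23  0.44  3.55] T [-0.02  0.22  0.05] op 0.0437 g 22.764792144298553
```

Request:
arm_command(deltas=[[0.04, [-0.0002, 0, 0.0001], [0, 0, -3]], [0.04, [-0.0002, 0, 0.0003], [0, 0, -6]], [0.04, [-0.0002, 0, 0.0005], [0, 0, -9]], [0.04, [-0.0002, 0, 0.0006], [0, 0, -12]], [0.04, [-0.0002, 0, 0.0008], [0, 0, -15]], [0.04, [-0.0002, 0, 0.001], [0, 0, -18]], [0.04, [-0.0002, 0, 0.0011], [0, 0, -21]], [0.04, [-0.0002, 0, 0.0013], [0, 0, -24]], [0.04, [-0.0002, 0, 0.0013], [0, 0, -24]], [0.04, [-0.0002, 0, 0.0013], [0, 0, -24]]])

```text
time_s: 13.58
eef_pos: [0.4459, -0.0361, 0.0515]
eef_rot: [0.968, -0.252, 0.0, 0.0]
wrist_force: [-1.8, 1.3, 3.5]
opening: 0.0438
grasp_force: 22.8
```

```bash
python3 st.py
```

```text
t 13.58 pos [ 0.4459 -0.0361  0.0515] yaw -119.2 zax [ 1.e-04 -2.e-04 -1.e+00] q [-0.332  0.636  2.015 -0.     0.491  1.749] F [-1.8   1.26  3.46] T [0.05 0.27 0.05] op 0.0438 g 22.752298414707184
```

Request:
arm_command(deltas=[[0.04, [0, 0, 0.0001], [0, 0, -3]], [0.04, [0, 0, 0.0003], [0, 0, -6]], [0.04, [0, 0, 0.0005], [0, 0, -9]], [0.04, [0, 0, 0.0006], [0, 0, -12]], [0.04, [0, 0, 0.0008], [0, 0, -15]], [0.04, [0, 0, 0.001], [0, 0, -18]], [0.04, [0, 0, 0.0011], [0, 0, -21]], [0.04, [0, 0, 0.0013], [0, 0, -24]], [0.04, [0, 0, 0.0013], [0, 0, -24]], [0.04, [0, 0, 0.0013], [0, 0, -24]]])

```text
time_s: 14.42
eef_pos: [0.446, -0.0362, 0.0529]
eef_rot: [0.894, -0.448, 0.0, 0.0]
wrist_force: [-1.7, 0.8, 3.4]
opening: 0.0433
grasp_force: 22.8
```

```bash
python3 st.py
```

```text
t 14.42 pos [ 0.446  -0.0362  0.0529] yaw -143.19 zax [ 1.e-04 -6.e-04 -1.e+00] q [-3.310e-01  6.330e-01  2.014e+00 -1.000e-03  4.950e-01  2.169e+00] F [-1.69  0.82  3.41] T [ 0.17  0.25 -0.02] op 0.0433 g 22.80016779899597
```

Request:
arm_command(deltas=[[0.04, [0, 0, 0.0001], [0, 0, -3]], [0.04, [0, 0, 0.0003], [0, 0, -6]], [0.04, [0, 0, 0.0005], [0, 0, -9]], [0.04, [0, 0, 0.0006], [0, 0, -12]], [0.04, [0, 0, 0.0008], [0, 0, -15]], [0.04, [0, 0, 0.001], [0, 0, -18]], [0.04, [0, 0, 0.0012], [0, 0, -20]], [0.04, [0, 0, 0.0014], [0, 0, -20]], [0.04, [0, 0, 0.0016], [0, 0, -20]], [0.04, [0, 0, 0.0018], [0, 0, -20]]])

```text
time_s: 15.25
eef_pos: [0.4461, -0.0363, 0.0544]
eef_rot: [0.803, -0.597, 0.0, 0.0]
wrist_force: [-1.1, 1.0, -0.7]
opening: 0.0438
grasp_force: 22.3
```

```bash
python3 st.py
```

```text
t 15.25 pos [ 0.4461 -0.0363  0.0544] yaw -163.25 zax [-1.e-04 -8.e-04 -1.e+00] q [-3.310e-01  6.290e-01  2.013e+00 -2.000e-03  5.000e-01  2.519e+00] F [-1.11  1.01 -0.7 ] T [ 0.17  0.17 -0.06] op 0.0438 g 22.265496253967285
```

Request:
arm_command(deltas=[[0.04, [0, 0, 0.0001], [0, 0, 0]], [0.04, [0, 0, 0.0002], [0, 0, 0]], [0.04, [0, 0, 0.0003], [0, 0, 0]], [0.04, [0, 0, 0.0004], [0, 0, 0]], [0.04, [0, 0, 0.0005], [0, 0, 0]], [0.04, [0, 0, 0.0006], [0, 0, 0]], [0.04, [0, 0, 0.0008], [0, 0, 0]], [0.04, [0, 0, 0.001], [0, 0, 0]], [0.04, [0, 0, 0.001], [0, 0, 0]], [0.04, [0, 0, 0.001], [0, 0, 0]]], force=25)

```text
time_s: 16.08
eef_pos: [0.4462, -0.0364, 0.0557]
eef_rot: [0.802, -0.597, 0.0, 0.0]
wrist_force: [-0.3, 0.1, -2.6]
opening: 0.0437
grasp_force: 26.6
```

```bash
python3 st.py
```

```text
t 16.08 pos [ 0.4462 -0.0364  0.0557] yaw -163.34 zax [ 3.e-04 -1.e-03 -1.e+00] q [-3.310e-01  6.260e-01  2.012e+00 -2.000e-03  5.030e-01  2.521e+00] F [-0.28  0.1  -2.62] T [-0.   -0.02  0.03] op 0.0437 g 26.553311347961426
```

Request:
arm_command(deltas=[[0.04, [0, 0, 0.0003], [0, 0, 0]], [0.04, [0, 0, 0.0006], [0, 0, 0]], [0.04, [0, 0, 0.0009], [0, 0, 0]], [0.04, [0, 0, 0.0012], [0, 0, 0]], [0.04, [0, 0, 0.0015], [0, 0, 0]], [0.04, [0, 0, 0.0018], [0, 0, 0]], [0.04, [0, 0, 0.0021], [0, 0, 0]], [0.04, [0, 0, 0.0024], [0, 0, 0]], [0.04, [0, 0, 0.0024], [0, 0, 0]], [0.04, [0, 0, 0.0024], [0, 0, 0]]], force=30)

```text
time_s: 16.92
eef_pos: [0.4462, -0.0364, 0.0581]
eef_rot: [0.802, -0.597, 0.0, 0.0]
wrist_force: [-0.1, 1.1, -1.2]
opening: 0.0436
grasp_force: 32.1
```

```bash
python3 st.py
```

```text
t 16.92 pos [ 0.4462 -0.0364  0.0581] yaw -163.34 zax [ 3.e-04 -1.e-03 -1.e+00] q [-3.310e-01  6.210e-01  2.011e+00 -2.000e-03  5.090e-01  2.521e+00] F [-0.06  1.08 -1.22] T [-0.02 -0.    0.02] op 0.0436 g 32.139644622802734
```

Free. I'll raise it straight up by 90 mm.

Request:
arm_command(deltas=[[0.04, [0, 0, 0.005], [0, 0, 0]], [0.04, [0, 0, 0.013], [0, 0, 0]], [0.04, [0, 0, 0.023], [0, 0, 0]], [0.04, [0, 0, 0.035], [0, 0, 0]], [0.04, [0, 0, 0.048], [0, 0, 0]], [0.04, [0, 0, 0.061], [0, 0, 0]], [0.04, [0, 0, 0.073], [0, 0, 0]], [0.04, [0, 0, 0.082], [0, 0, 0]], [0.04, [0, 0, 0.088], [0, 0, 0]], [0.04, [0, 0, 0.09], [0, 0, 0]]], force=35)

```text
time_s: 17.75
eef_pos: [0.4466, -0.0365, 0.1494]
eef_rot: [0.802, -0.597, 0.001, -0.0]
wrist_force: [-1.6, -0.3, -3.1]
opening: 0.0437
grasp_force: 36.8
```

```bash
python3 -c "
import st
from h import *
c=shot('wrist'); d=shot('side')
cv2.imwrite('pics/l.png',np.hstack([cv2.resize(c['image'],(400,300)),cv2.resize(d['image'][180:420,180:500],(400,300))])[:,:,::-1])"
```

```text
t 17.75 pos [ 0.4466 -0.0365  0.1494] yaw -163.33 zax [ 0.0024 -0.0017 -1.    ] q [-3.310e-01  4.310e-01  1.949e+00 -1.000e-03  7.590e-01  2.520e+00] F [-1.55 -0.3  -3.06] T [ 0.02 -0.02  0.03] op 0.0437 g 36.84502959251404
```

View pics/l.png

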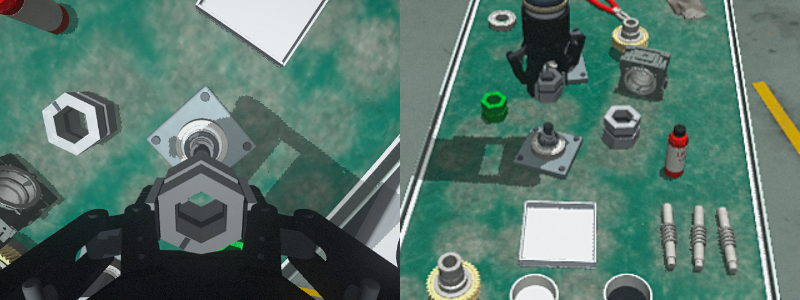

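The nut is held upright and well clear of the arbor, with the tray empty. Next I'll move over the tray and line up with its sides.

Request:
arm_command(deltas=[[0.04, [-0.002, -0.01, 0], [0, 0, 5]], [0.04, [-0.005, -0.03, 0], [0, 0, 11]], [0.04, [-0.008, -0.055, 0], [0, 0, 18]], [0.04, [-0.011, -0.08, 0], [0, 0, 25]], [0.04, [-0.014, -0.105, 0], [0, 0, 32]], [0.04, [-0.017, -0.13, 0], [0, 0, 39]], [0.04, [-0.02, -0.155, 0], [0, 0, 46]], [0.04, [-0.023, -0.175, 0], [0, 0, 53]], [0.04, [-0.025, -0.185, 0], [0, 0, 58]], [0.04, [-0.0256, -0.1885, 0], [0, 0, 61]]])

```text
time_s: 18.68
eef_pos: [0.4203, -0.2269, 0.1473]
eef_rot: [0.994, -0.107, 0.0, 0.0]
wrist_force: [-0.0, 0.4, -1.9]
opening: 0.0435
grasp_force: 36.9
```

Request:
arm_command(deltas=[[0.04, [0, 0, -0.008], [0, 0, 0]], [0.04, [0, 0, -0.02], [0, 0, 0]], [0.04, [0, 0, -0.035], [0, 0, 0]], [0.04, [0, 0, -0.055], [0, 0, 0]], [0.04, [0, 0, -0.075], [0, 0, 0]], [0.04, [0, 0, -0.093], [0, 0, 0]], [0.04, [0, 0, -0.108], [0, 0, 0]], [0.04, [0, 0, -0.118], [0, 0, 0]], [0.04, [0, 0, -0.123], [0, 0, 0]], [0.04, [0, 0, -0.125], [0, 0, 0]]])

```text
time_s: 19.52
eef_pos: [0.4201, -0.2241, 0.0219]
eef_rot: [0.994, -0.108, -0.0, -0.001]
wrist_force: [0.8, 0.7, -2.7]
opening: 0.0434
grasp_force: 36.9
```

```bash
python3 -c "
import st
from h import *
c=shot('wrist'); d=shot('side')
cv2.imwrite('pics/p.png',np.hstack([cv2.resize(c['image'],(400,300)),cv2.resize(d['image'][270:420,220:420],(400,300))])[:,:,::-1])"
```

```text
t 19.52 pos [ 0.4201 -0.2241  0.0219] yaw -102.35 zax [-8.0e-04  1.2e-03 -1.0e+00] q [-7.260e-01  7.130e-01  1.951e+00  1.000e-03  4.790e-01  1.060e+00] F [ 0.83  0.74 -2.75] T [-0.02 -0.   -0.02] op 0.0434 g 36.94797456264496
```

View pics/p.png

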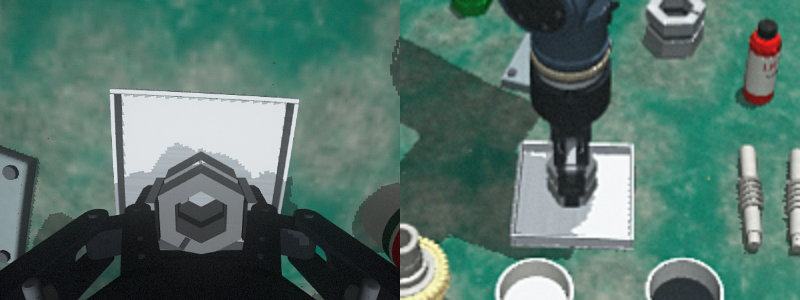

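The nut hangs inside the tray near its middle, with clearance to the walls. I'll lower it slowly.

Request:
arm_command(deltas=[[0.04, [0, 0, -0.002], [0, 0, 0]], [0.04, [0, 0, -0.004], [0, 0, 0]], [0.04, [0, 0, -0.006], [0, 0, 0]], [0.04, [0, 0, -0.008], [0, 0, 0]], [0.04, [0, 0, -0.009], [0, 0, 0]], [0.04, [0, 0, -0.01], [0, 0, 0]], [0.04, [0, 0, -0.011], [0, 0, 0]], [0.04, [0, 0, -0.012], [0, 0, 0]], [0.04, [0, 0, -0.012], [0, 0, 0]], [0.04, [0, 0, -0.012], [0, 0, 0]]])

```text
time_s: 20.45
eef_pos: [0.4206, -0.2249, 0.011]
eef_rot: [0.994, -0.107, 0.0, 0.0]
wrist_force: [0.7, 0.1, -2.3]
opening: 0.0437
grasp_force: 36.9
```

Request:
arm_command(deltas=[[0.04, [0, 0, -0.0003], [0, 0, 0]], [0.04, [0, 0, -0.0006], [0, 0, 0]], [0.04, [0, 0, -0.0009], [0, 0, 0]], [0.04, [0, 0, -0.0012], [0, 0, 0]], [0.04, [0, 0, -0.0014], [0, 0, 0]], [0.04, [0, 0, -0.0016], [0, 0, 0]], [0.04, [0, 0, -0.0018], [0, 0, 0]], [0.04, [0, 0, -0.002], [0, 0, 0]], [0.04, [0, 0, -0.002], [0, 0, 0]], [0.04, [0, 0, -0.002], [0, 0, 0]]])

```text
time_s: 21.28
eef_pos: [0.4206, -0.2249, 0.0091]
eef_rot: [0.994, -0.108, 0.0, 0.0]
wrist_force: [0.5, -0.8, -2.3]
opening: 0.0433
grasp_force: 36.9
```

Request:
arm_command(deltas=[[0.04, [0, 0, -0.0003], [0, 0, 0]], [0.04, [0, 0, -0.0006], [0, 0, 0]], [0.04, [0, 0, -0.0009], [0, 0, 0]], [0.04, [0, 0, -0.0012], [0, 0, 0]], [0.04, [0, 0, -0.0014], [0, 0, 0]], [0.04, [0, 0, -0.0016], [0, 0, 0]], [0.04, [0, 0, -0.0018], [0, 0, 0]], [0.04, [0, 0, -0.002], [0, 0, 0]], [0.04, [0, 0, -0.002], [0, 0, 0]], [0.04, [0, 0, -0.002], [0, 0, 0]]])

```text
time_s: 22.12
eef_pos: [0.4206, -0.2249, 0.007]
eef_rot: [0.994, -0.107, 0.0, 0.0]
wrist_force: [-0.0, -0.1, -2.9]
opening: 0.0436
grasp_force: 36.9
```

Request:
arm_command(deltas=[[0.04, [0, 0, -0.0002], [0, 0, 0]], [0.04, [0, 0, -0.0004], [0, 0, 0]], [0.04, [0, 0, -0.0006], [0, 0, 0]], [0.04, [0, 0, -0.0008], [0, 0, 0]], [0.04, [0, 0, -0.001], [0, 0, 0]], [0.04, [0, 0, -0.0012], [0, 0, 0]], [0.04, [0, 0, -0.0014], [0, 0, 0]], [0.04, [0, 0, -0.0015], [0, 0, 0]], [0.04, [0, 0, -0.0015], [0, 0, 0]], [0.04, [0, 0, -0.0015], [0, 0, 0]]])

```text
time_s: 22.95
eef_pos: [0.4206, -0.2249, 0.0066]
eef_rot: [0.994, -0.107, 0.001, 0.0]
wrist_force: [-1.7, 0.7, 10.2]
opening: 0.0434
grasp_force: 38.5
```

The nut is on the floor: force is +10 N and the TCP stopped at 6.6 mm, close to the 7 mm expected. I'll ease off and open slowly.

Request:
arm_command(deltas=[[0.04, [0, 0, 0.0003], [0, 0, 0]], [0.04, [0, 0, 0.0006], [0, 0, 0]], [0.04, [0, 0, 0.0007], [0, 0, 0]], [0.044, [0, 0, 0.0007], [0, 0, 0]], [0.046, [0, 0, 0.0007], [0, 0, 0]], [0.048, [0, 0, 0.0007], [0, 0, 0]], [0.05, [0, 0, 0.0007], [0, 0, 0]], [0.053, [0, 0, 0.0007], [0, 0, 0]], [0.056, [0, 0, 0.0007], [0, 0, 0]], [0.056, [0, 0, 0.0007], [0, 0, 0]]], force=20)

```text
time_s: 23.78
eef_pos: [0.4206, -0.2249, 0.0062]
eef_rot: [0.994, -0.107, 0.0, 0.0]
wrist_force: [0.1, 0.8, 0.1]
opening: 0.056
grasp_force: 0.0
```

```bash
python3 st.py
```

```text
t 23.78 pos [ 0.4206 -0.2249  0.0062] yaw -102.34 zax [ 8.e-04 -3.e-04 -1.e+00] q [-7.260e-01  7.470e-01  1.953e+00  1.000e-03  4.410e-01  1.059e+00] F [0.1  0.78 0.1 ] T [-0.02 -0.   -0.02] op 0.056 g 0.0
```

Request:
arm_command(deltas=[[0.056, [0, 0, 0.003], [0, 0, 0]], [0.056, [0, 0, 0.01], [0, 0, 0]], [0.056, [0, 0, 0.02], [0, 0, 0]], [0.056, [0, 0, 0.035], [0, 0, 0]], [0.056, [0, 0, 0.055], [0, 0, 0]], [0.056, [0, 0, 0.08], [0, 0, 0]], [0.056, [0, 0, 0.11], [0, 0, 0]], [0.056, [0, 0, 0.14], [0, 0, 0]], [0.056, [0, 0, 0.16], [0, 0, 0]], [0.056, [0, 0, 0.16], [0, 0, 0]]])

```text
time_s: 24.62
eef_pos: [0.4227, -0.2265, 0.1712]
eef_rot: [0.994, -0.107, 0.005, 0.003]
wrist_force: [-0.2, -0.5, 0.1]
opening: 0.0557
grasp_force: 0.0
```

```bash
python3 -c "
import st
from h import *
c=shot('wrist','pics/f.png'); d=shot('side')
cv2.imwrite('pics/f2.png',np.hstack([cv2.resize(c['image'],(400,300)),cv2.resize(d['image'][150:450,140:540],(400,300))])[:,:,::-1])"
```

```text
t 24.62 pos [ 0.4227 -0.2265  0.1712] yaw -102.32 zax [ 0.0087 -0.0071 -0.9999] q [-7.26e-01  4.23e-01  1.86e+00  1.00e-03  8.47e-01  1.06e+00] F [-0.24 -0.47  0.1 ] T [-0.06  0.03  0.04] op 0.0557 g 0.0
```

View pics/f2.png

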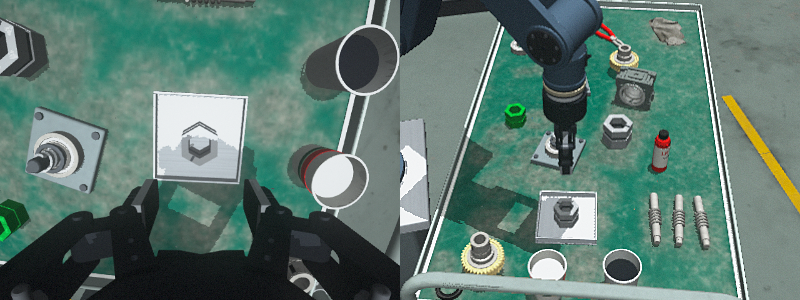

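The nut stands upright in the middle of the tray, at (200,142) in the wrist half and (567,210) in the side half. The gripper is clear and nothing else has moved.

```bash
python3 -c "
from h import *
print(ctrl.finish_job())"
```

```text
the job is handed in; nothing more can be done
None
```

I unscrewed the grooved nut clockwise, lifted it clear of its arbor and set it upright in the middle of the tray, leaving the plain nut and the bystanders untouched; the job is handed in, but no verdict came back.

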